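# Load a display module in a sprung clamshell jig and pin it shut

## Task

Seat the small display module (the one on the foam strip) flat and square in the pocket of the open clamshell jig and let go of it, then fold the jig's lid down over it. Then take the locking pin from its holder and push it down through the hole in the lid's tongue into the base until its collar presses the lid fully shut. The jig's sprung bed pushes the lid open again, so finish while still holding the pin and pressing it down, and leave the other things on the bench where they are.

Things in the scene. Friction and masses are not known exactly. Their poses are not given: they have to be found in the camera images.
- module: small display module: black flat block 100 (x) x 56 (y) x 10 mm (z), about 0.12 kg, grey metal back on top, brass-coloured strip near its -x end. Origin: centre of its underside; z up. It lies on the foam strip. Either way round fits the jig.
- carrier: fixed white foam strip 90 x 40 x 15 mm under the module, narrower than the module, which overhangs about 8 mm at each long side; origin under its centre
- jig: fixed clamshell jig: grey base with black pocket walls, about 170 x 100 mm, 16 mm thick; origin on the table under the pocket's centre, x towards the hinge. The pocket's walls have straight inner faces from 16 to 25 mm above the table, then a steep lead-in up to 30 mm that opens 3 mm wider. In each long side the wall is missing over the middle 56 mm, down to the 16 mm base: room for the fingers.
- pocket (a point): centre of the top of the pocket's sprung bed, 21 mm above the table, where the centre of the module's underside belongs; x and y along the pocket's 105 mm length and 60 mm width, +x towards the hinge, z up. Bed: 76 x 30 mm rubber plate on a spring: 5 N starts it moving down, 1 N more per mm, 4.5 mm at most. This point stays fixed.
- base_hole (a point): mouth of the vertical round hole, 12 mm in diameter, in the jig's front boss: on its axis, 30 mm above the table, 73 mm from the pocket's centre along the pocket's -x. The hole goes through to the table (30 mm deep). Frame as the pocket's.
- lid_hinge (a point): middle of the lid's hinge axis, 34 mm above the table, 73 mm from the pocket's centre along the pocket's +x; the axis lies along the pocket's y. Does not move.
- lid (a joint): angle of the aluminium lid, rad: 0 fully shut (level), up to 1.9 open; starts open, leaning back past upright (1.6 to 1.85). Damped hinge, friction 0.05 N m: tipped forward past upright, the 0.25 kg lid sinks shut by itself, but on a seated module on the raised bed it stays ajar at about 0.05 rad; 3 to 5 N down on its tongue shuts it fully.
- lid_face (a point): point on the middle of the lid's outer face, 118 mm from the hinge axis: a good place to push. z: outward normal of that face; x towards the hinge. The lid is a plate 6 mm thick, 86 mm wide, from 4 to 130 mm from the hinge axis, its outer face 4 mm off the axis; a tongue 34 mm wide, 8 mm thick carries on to 161 mm. Inside, a rubber pad presses the module.
- lid_hole (a point): centre of the 13 mm round hole in the lid's tongue, on the lid's outer face (upper when shut), 146 mm from the hinge axis; axes as lid_face. With the lid shut it is 38 mm above the table, straight over base_hole; ajar on the module about 45 mm.
- pin: upright steel locking pin, round, 66 mm tall, 0.06 kg: shank 10 mm in diameter, 34 mm long, with a tapered foot; above it a collar 26 mm in diameter, 4 mm thick; on top a round grip 16 mm in diameter, 28 mm tall. Origin at the foot's end, z up along the pin. It stands in the holder, its collar on the holder's top; lift it straight out.
- holder: fixed black block 50 x 50 x 36 mm with a 12 mm hole in its middle in which the pin stands; origin under its centre
- pin_tip (a point): foot of the pin, on its axis (same point as the pin's origin)
- pin_grip (a point): point on the pin's axis in the upper grip, 56 mm above the foot, 18 mm above the collar's top and 10 mm below the pin's top
- big_display: bystander: large black display with a grey back, flat plate 85 x 140 x 9 mm, lying loose; origin under its centre. Too big for the jig.
- tape_roll: bystander: roll of clear tape lying flat, ring 76 mm outside, 24 mm high; origin under its centre
- marker: bystander: black marker, 115 x 12 x 12 mm, lying along its x; origin under its centre
- screwdriver: bystander: screwdriver lying loose along its own x; origin under it
Mind the look-alikes: they are no part of the job. What is meant by the jig is not green, and is the smaller of those in its own colour.

How it is judged:
By the outcome, as a careful person would: the job done as asked, in the order asked, and still so for the second after the job is handed in, while the arm keeps its last pose, push and grip.
It also fails if it takes over 72 s, if anything falls off the work surface, if the arm or the gripper's body presses on something with over 40 N, if the wrist force passes 120 N, or if a joint passes its speed limit or range.

## Robot

A 6-joint arm with a two-finger parallel gripper is mounted at the origin on the work surface. World frame = base frame: x ahead of the robot, y to its left, z up, the work surface at z = 0. Lengths are in m, angles in degrees, forces in N, time in s.
With the tool pointing down it reaches from about 0.35 to 0.875 m from the base axis. Payload 4.2 kg.
Tool frame: the origin (TCP) lies midway between the tips of the shut fingers; the grasp point (between the pads) lies 19 mm behind it; z points along the fingers, y is the line along which they close (so a half turn about z gives the same grasp; the last joint's range is limited). The gripper opens to 87 mm and grips with 3 to 60 N. Pads are 19 mm wide; open, the fingers measure 117 mm over their backs; the gripper's body (75 mm by 190 mm) begins 51 mm behind the grasp point.
Start: joints at [78.931, 22.042, 0.453, 0, -68.411, -14.817], TCP at [0.273, 0.562, 0.19] pointing down, gripper open.
Joint ranges: [-179.83, 179.83], [-69.29, 118.12], [-61.27, 80.66], [-181.25, 117.63], [-171.15, -9.14], [-177.46, 177.46]. Speed limits (degrees/s): [159.86, 159.86, 180, 180, 180, 180].

## Interface

Orientations are given as [roll, pitch, yaw] about the fixed x, y, z axes, in that order (R = Rz(yaw) Ry(pitch) Rx(roll)).
In Python, from workcell import env gives the robot as it stands. The module is installed in compiled form; this text tells all that it offers. Calls block until the motion is done:
- env.goto(position, orientation): joint-space move of the TCP to a pose.
- env.move_straight(position, rotation=None, rate=0.15, force_limit=None): straight line of the TCP; rotation=None keeps the orientation; rate is the mean speed in m/s. With force_limit (N) it stops when the force on the tool has changed by that much, and returns True; else False.
- env.set_joints(angles): joint-space move.
- env.gripper_to(opening, grasp_force=None): opening from 0.0 (shut) to 1.0 (fully open); grasp_force is the grip in N (None keeps the last); returns when the fingers have stopped.
- env.dwell(seconds).
- env.inverse_kinematics(position, orientation): joint angles nearest the present ones, or None.
- env.read_state(): the state.
- env.grab_frame(name): name is "scene" or "top" or "wrist"; returns a dict with "image" (420x560x3 uint8, blue, green, red), "fx", "fy", "cx", "cy" (pixels), "position" and "orientation" of the camera in the world. Camera axes: x right, y up, looking along -z (the intrinsics and any distortion apply to the point x, -y, -z); pixel columns grow to the right and rows downward; lengths in m; the calibration is good to about 2 mm. The wrist camera is an equidistant fisheye: a pixel r from the principal point sees the ray r / f radians off the axis. A picture is of the moment at which its call begins. There is no depth.
A pose or a line that the arm cannot do raises env.Unreachable and nothing moves.
- env.close_job(): hands the job in; it is judged then, once.
Trained networks look in a picture, given as the dict that the camera call returned (one of the last four; its "shot" number tells which), for a name from the list of things; names that differ only in an ending like _2 or _b are one class to them, and where a whole thing is asked for, a point or a joint stands for the part that bears it (a point fixed in the world has none). Each returns a list of dicts, best first, with "score" (0 to 1); they miss things now and then, are a little off and sometimes report something else, mostly with a low value. They report only what shows in the picture. A call takes as long as a camera call. They do not tell look-alikes from the thing itself.
- env.search_frame(picture, thing): "xyz" ([x, y, z] in m, in world coordinates, good to about 4 mm: the middle of the surface that is visible of it).
- env.trace(picture, thing): "mask" (420x560 bool, what is visible of it).
The state is a dict: "clock": time; "joint_positions": joint angles; "qvel": joint speeds; "joint_torque": joint torques, N m; "position": TCP position; "tool_rot": TCP orientation; "force": force on the tool from outside, world axes, zero at the start; "wrist_torque": the same for the moment, N m; "opening": opening from 0.0 (shut) to 1.0 (fully open); "finger_force": force on a finger pad.
Only numpy, scipy, OpenCV 4.12 (cv2) and the standard library are available. Lean on these libraries where they do the work, as an engineer would, in place of code of your own. Each camera call takes 0.05 s, during which the arm holds its last target. There are 200 camera calls.

## Working session

There is one attempt and no reset: what is moved stays moved. The work goes in short steps, each a Python script; the robot and the scene stay as the last script left them, time stands still between calls to the robot, and variables do not carry over. Pictures are saved under pics/ and viewed, at most 12 in all, crops included, and the job is handed in when it is done.

```bash
mkdir -p pics; ls
python3 - <<'E'
from workcell import env
import cv2
for n in ("top","scene"):
    f=env.grab_frame(n); cv2.imwrite(f"pics/{n}0.png",f["image"]); print(n,{k:v for k,v in f.items() if k!="image"})
    for t in ("module","jig","pin","holder","lid","carrier","big_display"):
        print(t,[(round(d["score"],2),[round(float(c),3) for c in d["xyz"]]) for d in env.search_frame(f,t)[:4]])
print(env.read_state())
E
```

```text
pics
top {'fx': 506.1706619814058, 'fy': 506.1706619814058, 'cx': 284.93264117507516, 'cy': 197.0097995627564, 'position': array([0.37631503, 0.01174306, 1.25735711]), 'orientation': array([  4.35297425,  -0.72603134, -88.54254297]), 'shot': 1}
module [(0.86, [0.459, -0.271, 0.026])]
jig [(0.73, [0.312, 0.329, 0.046]), (0.6, [0.551, -0.014, 0.021]), (0.56, [0.244, -0.303, 0.041]), (0.35, [0.487, 0.251, 0.033])]
pin [(0.51, [0.484, 0.255, 0.04])]
holder [(0.96, [0.486, 0.252, 0.036])]
lid [(0.78, [0.603, 0.001, 0.121]), (0.75, [0.238, -0.306, 0.036]), (0.73, [0.313, 0.336, 0.051])]
carrier []
big_display [(0.62, [0.681, -0.326, 0.01])]
scene {'fx': 427.2301256825714, 'fy': 427.2301256825714, 'cx': 289.1840535854185, 'cy': 208.95960749237506, 'position': array([1.08413788, 0.16278186, 0.82254617]), 'orientation': array([ 4.08579410e+01, -8.48269027e-02,  1.06576964e+02]), 'shot': 2}
module [(0.65, [0.471, -0.276, 0.024]), (0.4, [0.488, 0.259, 0.049])]
jig [(0.91, [0.347, 0.332, 0.056]), (0.75, [0.264, -0.291, 0.035]), (0.71, [0.6, -0.006, 0.034])]
pin [(0.66, [0.489, 0.258, 0.052]), (0
[... 208 characters left out ...]
324, 0.009])]
{'clock': 0.8, 'joint_positions': array([ 7.89318735e+01,  2.20391460e+01,  4.52876912e-01,  1.04348946e-04,
       -6.84110582e+01, -1.48158025e+01]), 'qvel': array([ 0.01547548, -0.02715841,  0.04383644, -0.00433098, -0.06726924,
        0.01103626]), 'joint_torque': array([ 4.58026698e-04, -3.90407538e+01,  1.87616265e+01,  4.22448233e+00,
        1.55474333e-02, -8.60219075e-06]), 'position': array([0.27282128, 0.56228956, 0.19007878]), 'tool_rot': array([-1.79997391e+02,  5.89646434e-04, -2.58838905e+01]), 'force': array([0.26003462, 0.21794673, 0.48191313]), 'wrist_torque': array([-0.01708618,  0.03482984, -0.04388519]), 'finger_force': 0.0, 'opening': 0.9991272538184447}
```

View pics/top0.png

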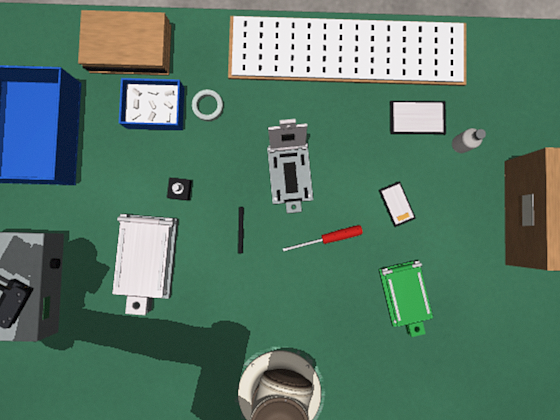

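View pics/scene0.png

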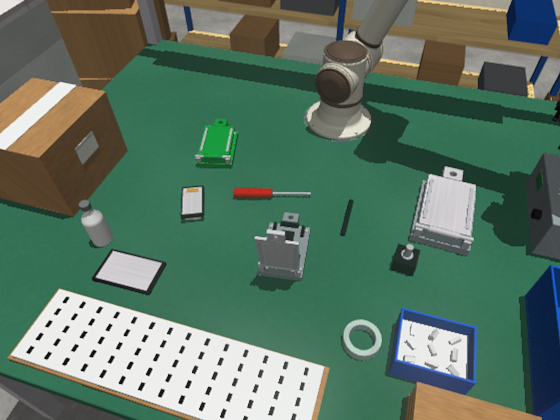

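Candidates in the top picture:
- **Jigs:** the open grey one at (291,172), the large shut grey one at (145,258) and the green one at (407,295). I choose the small open grey one.
- **Modules:** the one on foam with the brass strip at (397,203) and the big display at (417,117). I choose (397,203).
- **Pin:** in its holder at (179,188). The marker (241,230) and screwdriver (330,238) are bystanders.

Next I take close wrist views of all three.

```bash
cat > h.py <<'E'
from workcell import env
import numpy as np, cv2, pickle
from scipy.spatial.transform import Rotation as R
def pose(f): return R.from_euler('xyz',f["orientation"],degrees=True).as_matrix(), np.array(f["position"])
def ray(f,u,v,fish):
    x,y=(u-f["cx"])/f["fx"],(v-f["cy"])/f["fy"]
    if fish:
        r=np.hypot(x,y); d=np.array([x/r*np.sin(r),-y/r*np.sin(r),-np.cos(r)]) if r>1e-9 else np.array([0,0,-1.])
    else: d=np.array([x,-y,-1.])
    M,p=pose(f); return p,M@d
def px2w(f,u,v,z,fish=True):
    p,d=ray(f,u,v,fish); return p+d*(z-p[2])/d[2]
def w2px(f,P,fish=True):
    M,p=pose(f); c=M.T@(np.array(P)-p); x,y,z=c[0],-c[1],-c[2]
    if fish:
        r=np.hypot(x,y); t=np.arctan2(r,z); k=t/max(r,1e-12)
    else: k=1/z
    return np.array([f["cx"]+f["fx"]*x*k, f["cy"]+f["fy"]*y*k])
def rect(f,xy,yaw,z,size=(0.2,0.15),mm=0.4,fish=True):
    "orthorectified view of plane z; columns = local x, rows = -local y"
    w,h=int(size[0]*1e3/mm),int(size[1]*1e3/mm)
    X,Y=np.meshgrid((np.arange(w)-w/2)*mm/1e3,-(np.arange(h)-h/2)*mm/1e3)
    c,s=np.cos(yaw),np.sin(yaw); P=np.stack([xy[0]+c*X-s*Y,xy[1]+s*X+c*Y,np.full_like(X,z)],-1)
    M,p=pose(f); C=(P-p)@M; x,y,zz=C[...,0],-C[...,1],-C[...,2]
    r=np.hypot(x,y); k=np.arctan2(r,zz)/np.maximum(r,1e-12) if fish else 1/zz
    return cv2.remap(f["image"],(f["cx"]+f["fx"]*x*k).astype(np.float32),(f["cy"]+f["fy"]*y*k).astype(np.float32),cv2.INTER_LINEAR)
def snap(name,cam="wrist"):
    f=env.grab_frame(cam); pickle.dump(f,open(f"pics/{name}.pkl","wb")); cv2.imwrite(f"pics/{name}.png",f["image"]); return f
def load(n): return pickle.load(open(f"pics/{n}.pkl","rb"))
def st():
    s=env.read_state(); print({k:np.round(s[k],3) for k in ("clock","position","tool_rot","force","opening","finger_force")}); return s
E
python3 - <<'E'
from h import *
for n,p,ts in (("pin",[0.486,0.252,0.30],("pin","holder")),("jig",[0.52,0.0,0.34],("jig","lid")),("mod",[0.459,-0.271,0.25],("module","carrier"))):
    for y in (0,180):
        if env.inverse_kinematics(p,[180,0,y]) is not None: print(n,y,np.round(env.inverse_kinematics(p,[180,0,y]),0))
    env.goto(p,[180,0,0]); f=snap("w_"+n)
    print({k:np.round(v,4) for k,v in f.items() if k!="image"})
    for t in ts: print(t,[(round(d["score"],2),np.round(d["xyz"],3)) for d in env.search_frame(f,t)[:3]])
st()
a=[cv2.resize(load("w_"+n)["image"],(400,300)) for n in ("pin","jig","mod")]
cv2.imwrite("pics/m1.png",np.vstack([np.hstack(a[:2]),np.hstack([a[2],0*a[2]])]))
E
```

```text
pin 0 [ 44.  11.   1.   0. -80.  46.]
pin 180 [  44.   11.    1.   -0.  -80. -134.]
{'fx': np.float64(325.1923), 'fy': np.float64(325.1923), 'cx': np.float64(281.5346), 'cy': np.float64(214.8023), 'position': array([0.5587, 0.2524, 0.4927]), 'orientation': array([-1.56227e+01,  1.23000e-02, -8.99855e+01]), 'shot': np.int64(3)}
pin [(0.63, array([0.485, 0.258, 0.044]))]
holder [(0.74, array([0.489, 0.255, 0.033])), (0.58, array([0.609, 0.014, 0.128]))]
jig 0 [ 18.   8.   2.   0. -84.  72.]
jig 180 [  18.    8.    2.   -0.  -84. -108.]
{'fx': np.float64(325.1923), 'fy': np.float64(325.1923), 'cx': np.float64(281.5346), 'cy': np.float64(214.8023), 'position': array([5.930e-01, 5.000e-04, 5.327e-01]), 'orientation': array([-1.56173e+01,  4.20000e-02, -8.99736e+01]), 'shot': np.int64(4)}
jig [(0.81, array([ 0.551, -0.013,  0.023])), (0.58, array([0.406, 0.301, 0.022]))]
lid [(0.6, array([0.406, 0.331, 0.054])), (0.58, array([ 0.609, -0.003,  0.139])), (0.27, array([ 0.547, -0.011,  0.024]))]
mod 0 [-13.  11.  -7.   0. -73. 103.]
mod 180 [-13.  11.  -7.   0. -73. -77.]
{'fx': np.float64(325.1923), 'fy': np.float64(325.1923), 'cx': np.float64(281.5346), 'cy': np.float64(214.8023), 'position': array([ 0.5324, -0.2706,  0.4438]), 'orientation': array([-1.55184e+01,  7.80000e-03, -8.99545e+01]), 'shot': np.int64(5)}
module [(0.71, array([ 0.608, -0.012,  0.128])), (0.64, array([ 0.462, -0.272,  0.022])), (0.61, array([ 0.388, -0.142,  0.025]))]
carrier []
{'clock': np.float64(4.842), 'position': array([ 0.46 , -0.27 ,  0.251]), 'tool_rot': array([ 1.79984e+02, -7.20000e-02,  1.18000e-01]), 'force': array([-0.456, -0.072,  0.603]), 'opening': np.float64(1.002), 'finger_force': np.float64(0.0)}
```

View pics/m1.png

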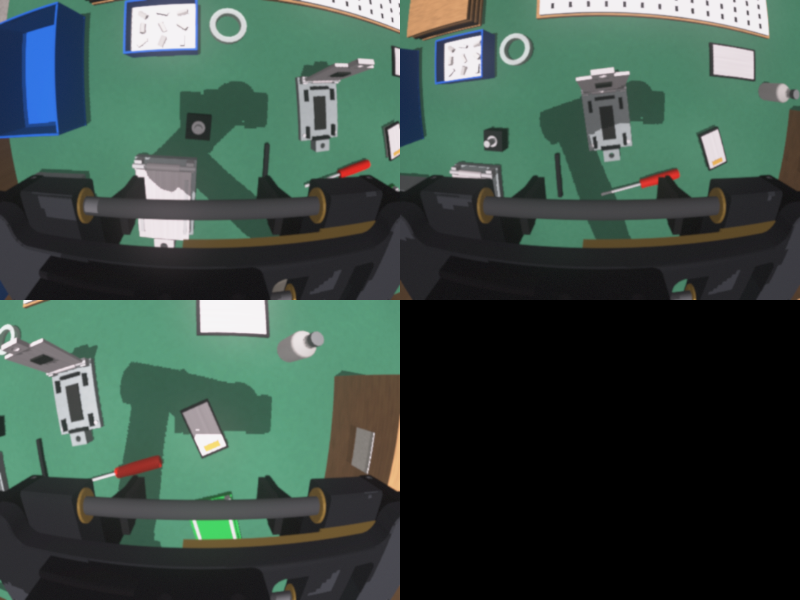

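The montage shows the wrist views. The pin is at (197,127) in its tile, the open jig is at (607,125) with its front tongue boss at (612,155), and the module with its brass strip is at (205,428). Now I rectify these to metric planes.

```bash
python3 - <<'E'
from h import *
env.goto([0.55,-0.17,0.30],[180,0,180]); fm=snap("w_mod2")   # camera on the other side (from -x)
top=snap("top1","top")
def mrect(f,thing,z,fish,near):
    out=[]
    for d in env.trace(f,thing)[:4]:
        v,u=np.nonzero(d["mask"])
        P=np.array([px2w(f,a,b,z,fish)[:2] for a,b in zip(u,v)]) 
        if len(P)<30: continue
        (c,wh,a)=cv2.minAreaRect((P*1e3).astype(np.float32)); 
        if np.hypot(*(np.array(c)/1e3-near))<0.06: out.append((round(d["score"],2),np.round(c,1),np.round(wh,1),round(a,1)))
    return out
print("mod wrist2",mrect(fm,"module",.025,True,np.array([.46,-.272])))
print("mod top",mrect(top,"module",.022,False,np.array([.46,-.272])))
print("holder top",mrect(top,"holder",.036,False,np.array([.486,.253])))
E
python3 - <<'E'
from h import *
fm,fj,fp,t=load("w_mod2"),load("w_jig"),load("w_pin"),load("top1")
a=rect(load("w_mod"),(.46,-.272),0,.025,(.16,.12),.4); b=rect(fm,(.46,-.272),0,.025,(.16,.12),.4)
c=rect(fj,(.53,-.01),0,.030,(.20,.12),.4); d=rect(fp,(.486,.253),0,.040,(.10,.12),.4)
cv2.imwrite("pics/m2.png",np.vstack([np.hstack([a,b[:,:390]]),np.hstack([c,d])]))
E
```

```text
mod wrist2 [(0.94, array([ 461.7, -275.2]), array([101.3,  57.2]), 24.0)]
mod top [(0.97, array([ 459.9, -275.5]), array([102.2,  59. ]), 22.2)]
holder top [(0.82, array([482.2, 256. ]), array([56.2, 51.1]), 85.8)]Traceback (most recent call last):
  File "<stdin>", line 5, in <module>
    return _nx.concatenate(arrs, 0, dtype=dtype, casting=casting)
           ~~~~~~~~~~~~~~~^^^^^^^^^^^^^^^^^^^^^^^^^^^^^^^^^^^^^^^
ValueError: all the input array dimensions except for the concatenation axis must match exactly, but along dimension 1, the array at index 0 has size 790 and the array at index 1 has size 750
```

Run:
```python
from h import *
fm,fj,fp,t=load("w_mod2"),load("w_jig"),load("w_pin"),load("top1")
y=np.radians(24)
b=rect(fm,(.4617,-.2752),y,.025,(.14,.10),.5)
c=rect(fj,(.53,-.01),0,.030,(.24,.13),.4); d=rect(fp,(.486,.253),0,.040,(.07,.10),.5); e=rect(t,(.4617,-.2752),y,.025,(.14,.10),.5,False)
c=cv2.resize(c,None,fx=1.25,fy=1.25)
for k in range(0,750,50): cv2.line(c,(k,0),(k,6),(0,0,255),1)
for k in range(0,400,50): cv2.line(c,(0,k),(6,k),(0,0,255),1)
for i in (b,e): cv2.rectangle(i,(40,44),(240,156),(0,0,255),1)
r=np.hstack([b,d,e]); r=cv2.copyMakeBorder(r,0,0,0,750-r.shape[1],0)
cv2.imwrite("pics/m2.png",np.vstack([r[:,:750],c[:,:750]]))
```

```text
(no output)
```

View pics/m2.png

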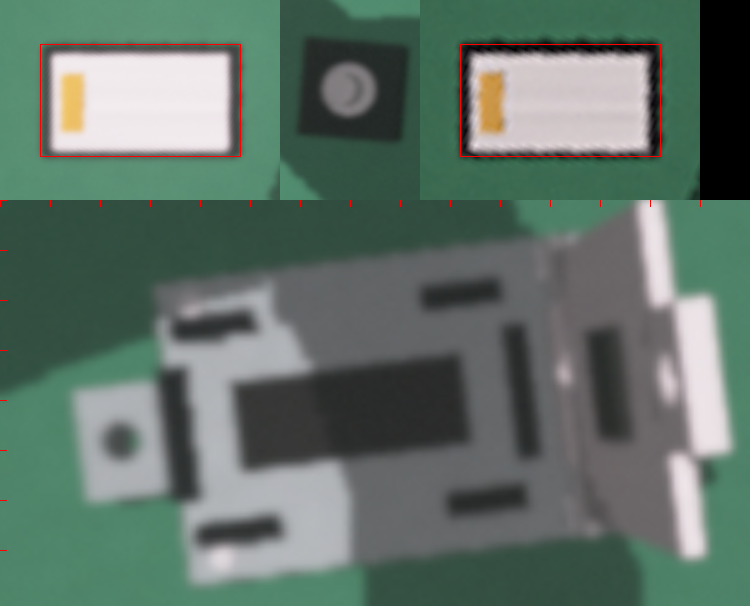

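The rectified views fit the given sizes. The module centre is (0.4615,-0.2753) at yaw 24° and the red box matches its outline. The jig's base hole at (120,441) and its bed centre at (351,413) are 73 mm apart at yaw about 6.9°. I take one nearer jig view, then pick the module.

Run:
```python
from h import *
env.goto([0.51,-0.018,0.28],[180,0,-173]); f=snap("w_jig2")
env.goto([0.4613,-0.2753,0.10],[180,0,-156]); st()
env.gripper_to(1.0,20)
env.move_straight([0.4613,-0.2753,0.012],rate=0.08,force_limit=8); st()
env.gripper_to(0.0,20); s=st(); print("width",s["opening"]*87)
env.move_straight([0.4613,-0.2753,0.17],rate=0.12); st()
f=snap("w_held")
c=cv2.resize(rect(load("w_jig2"),(.521,-.013),np.radians(6.9),.030,(.19,.11),.25),None,fx=1,fy=1)
h,w=c.shape[:2]; cv2.line(c,(w//2,0),(w//2,h),(0,0,255),1); cv2.line(c,(0,h//2),(w,h//2),(0,0,255),1)
cv2.circle(c,(w//2-292,h//2),24,(0,255,0),1)
cv2.imwrite("pics/m3.png",c); cv2.imwrite("pics/held.png",f["image"])
```

```text
{'clock': np.float64(9.842), 'position': array([ 0.462, -0.276,  0.101]), 'tool_rot': array([-1.79930e+02,  6.90000e-02, -1.56009e+02]), 'force': array([-1.056,  0.833,  0.071]), 'opening': np.float64(1.0), 'finger_force': np.float64(0.0)}
{'clock': np.float64(11.308), 'position': array([ 0.462, -0.275,  0.013]), 'tool_rot': array([-1.79951e+02,  5.30000e-02, -1.55992e+02]), 'force': array([-0.239,  0.217,  0.377]), 'opening': np.float64(1.001), 'finger_force': np.float64(0.0)}
{'clock': np.float64(12.833), 'position': array([ 0.461, -0.275,  0.012]), 'tool_rot': array([ 1.79999e+02, -2.00000e-03, -1.55998e+02]), 'force': array([-0.393, -0.424, -0.478]), 'opening': np.float64(0.006), 'finger_force': np.float64(0.0)}
width 0.5626102588341609
{'clock': np.float64(14.3), 'position': array([ 0.461, -0.275,  0.169]), 'tool_rot': array([ 1.79929e+02, -7.00000e-02, -1.56008e+02]), 'force': array([-0.05 , -0.078, -0.877]), 'opening': np.float64(0.005), 'finger_force': np.float64(0.0)}
```

View pics/m3.png

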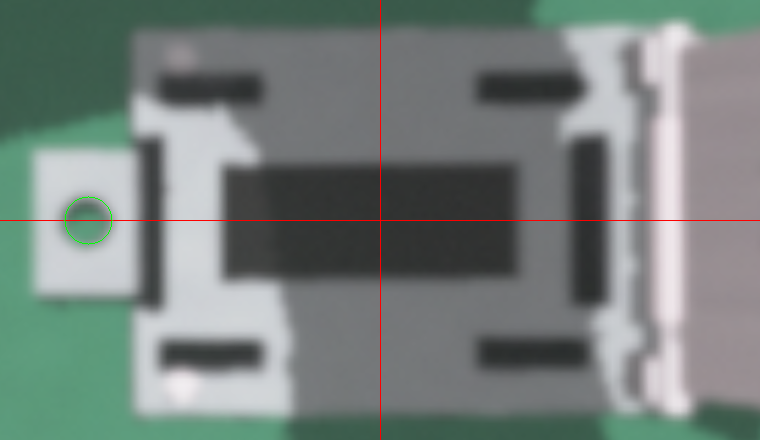

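View pics/held.png

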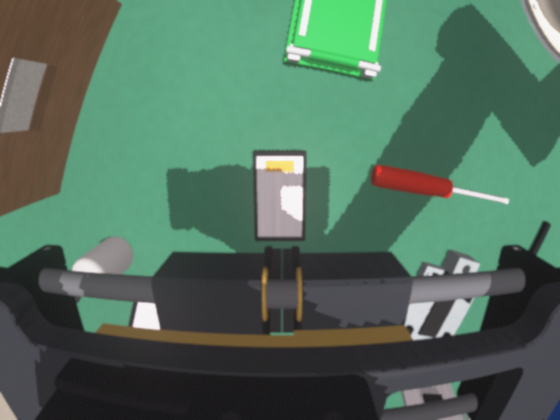

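The gripper shut on nothing (opening 0.005). The last picture shows the module still below it at (280,195). I measure whether it moved and where the fingertips really are when the gripper is partly open.

Run:
```python
from h import *
def mrect(f,z,fish):
    for d in env.trace(f,"module")[:3]:
        v,u=np.nonzero(d["mask"]); P=np.array([px2w(f,a,b,z,fish)[:2] for a,b in zip(u,v)])
        if len(P)>30:
            c,wh,a=cv2.minAreaRect((P*1e3).astype(np.float32)); print(z,round(d["score"],2),np.round(c,1),np.round(wh,1),round(a,1))
f=snap("w_held2"); st()
for z in (.01,.025): mrect(f,z,True)
env.gripper_to(0.66); st(); g=snap("w_open"); t=snap("top2","top"); s=snap("scene2","scene")
mrect(t,.025,False); mrect(s,.025,False)
T=env.read_state()["position"]
print("tcp px wrist",w2px(g,T),"tcp px scene",w2px(s,T,False),"module c scene",w2px(s,[.4615,-.2753,.025],False))
u,v=w2px(s,T,False).astype(int)
def crop(i,u,v,a,b,sc): 
    return cv2.resize(i[max(v-b,0):v+b,max(u-a,0):u+a],None,fx=sc,fy=sc,interpolation=cv2.INTER_CUBIC)
A=g["image"][150:350,130:430]; B=crop(s["image"],u,v,75,50,2)
C=crop(t["image"],397,203,75,50,2); D=load("scene0") if 0 else cv2.imread("pics/scene0.png"); D=crop(D,195,203,75,50,2)
cv2.imwrite("pics/m4.png",np.vstack([np.hstack([A,B]),np.hstack([C,D])]))
```

```text
{'clock': np.float64(14.4), 'position': array([ 0.461, -0.275,  0.169]), 'tool_rot': array([ 1.79935e+02, -7.10000e-02, -1.56003e+02]), 'force': array([-0.466,  0.25 , -0.081]), 'opening': np.float64(0.006), 'finger_force': np.float64(0.0)}
0.01 0.63 [ 464.  -275.8] [105.2  60.1] 23.9
0.01 0.45 [ 690.6 -381.9] [43.  44.8] 22.6
0.025 0.63 [ 461. -277.] [100.8  57.5] 23.9
0.025 0.45 [ 678.  -378.6] [41.2 42.9] 22.6
{'clock': np.float64(15.65), 'position': array([ 0.461, -0.275,  0.17 ]), 'tool_rot': array([-1.80000e+02, -2.00000e-03, -1.55999e+02]), 'force': array([ 0.195, -0.494,  0.085]), 'opening': np.float64(0.658), 'finger_force': np.float64(0.0)}
0.025 0.59 [ 466.1 -274.4] [107.1  54.7] 24.1
0.025 0.43 [544.7 -25.4] [116.6  98.9] 22.0
tcp px wrist [281.4629286  245.38825623] tcp px scene [181.60418184 156.14140285] module c scene [192.45416372 199.27430537]
```

View pics/m4.png

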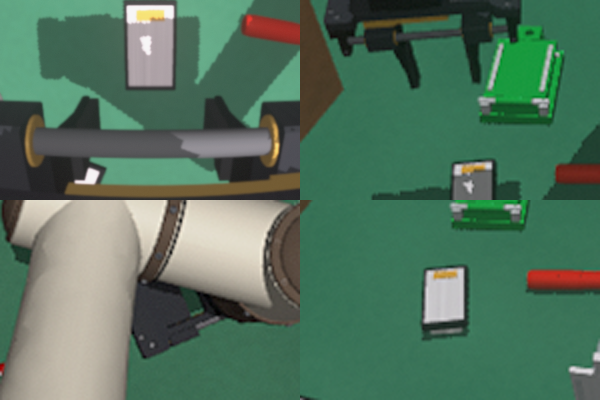

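In the upper-right crop the fingertips at (415,85) and (477,80) lie about 8 px above the TCP's predicted place. So the tips may be shorter than the stated TCP. The module has not moved. I touch the bare bench to measure the true tip height.

Run:
```python
from h import *
p=[0.49,-0.17]
env.goto(p+[0.05],[180,0,-156]); st()
for o in (0.66,0.0):
    env.gripper_to(o)
    hit=env.move_straight(p+[-0.02],rate=0.03,force_limit=4); print(o,"hit",hit); st()
    env.move_straight(p+[0.05],rate=0.15)
```

```text
{'clock': np.float64(16.592), 'position': array([ 0.491, -0.17 ,  0.051]), 'tool_rot': array([-1.79928e+02,  6.10000e-02, -1.55940e+02]), 'force': array([ 1.489, -0.343, -0.142]), 'opening': np.float64(0.662), 'finger_force': np.float64(0.0)}
0.66 hit False
{'clock': np.float64(19.292), 'position': array([ 0.49, -0.17, -0.02]), 'tool_rot': array([-1.79995e+02,  1.10000e-02, -1.56000e+02]), 'force': array([0.237, 0.347, 0.493]), 'opening': np.float64(0.66), 'finger_force': np.float64(0.0)}
0.0 hit False
{'clock': np.float64(23.542), 'position': array([ 0.49, -0.17, -0.02]), 'tool_rot': array([-1.79993e+02,  1.40000e-02, -1.55998e+02]), 'force': array([-0.407,  0.575,  0.433]), 'opening': np.float64(0.003), 'finger_force': np.float64(0.0)}
```

Run:
```python
from h import *
p=[0.49,-0.17]
env.move_straight(p+[-0.015],rate=0.2)
hit=env.move_straight(p+[-0.045],rate=0.03,force_limit=4); print("hit",hit); st()
env.move_straight(p+[0.03],rate=0.2); st()
```

```text
hit True
{'clock': np.float64(25.275), 'position': array([ 0.49 , -0.17 , -0.032]), 'tool_rot': array([-1.79982e+02, -6.00000e-03, -1.55961e+02]), 'force': array([-0.537,  1.075,  5.122]), 'opening': np.float64(0.006), 'finger_force': np.float64(2.736)}
{'clock': np.float64(25.733), 'position': array([ 0.49, -0.17,  0.03]), 'tool_rot': array([ 1.79988e+02,  2.10000e-02, -1.56019e+02]), 'force': array([-0.194,  0.553,  0.049]), 'opening': np.float64(0.005), 'finger_force': np.float64(0.0)}
```

The tips meet the bench at a reading of -0.031, so the real fingertips are 31 mm behind the stated TCP. The camera geometry is sound, because the sizes match. I correct z by that and pick again.

```bash
cat >> h.py <<'E'
D=0.031   # real finger tips lie this far behind the reported TCP
def tip(x,y,z): return [x,y,z-D]
E
python3 - <<'E'
from h import *
x,y=0.4612,-0.2755
env.gripper_to(0.92,20)
env.goto(tip(x,y,0.06),[180,0,-156])
print(env.move_straight(tip(x,y,0.012),rate=0.08,force_limit=8)); st()
env.gripper_to(0.0,20); s=st(); print("width",s["opening"]*87)
if s["opening"]>0.5:
    env.move_straight(tip(x,y,0.10),rate=0.15); st(); f=snap("w_held3")
    cv2.imwrite("pics/held3.png",f["image"][100:350,100:460])
E
```

```text
False
{'clock': np.float64(28.433), 'position': array([ 0.462, -0.275, -0.019]), 'tool_rot': array([-1.79975e+02,  1.90000e-02, -1.55963e+02]), 'force': array([-0.786, -0.208, -0.009]), 'opening': np.float64(0.92), 'finger_force': np.float64(0.0)}
{'clock': np.float64(28.992), 'position': array([ 0.461, -0.276, -0.019]), 'tool_rot': array([-1.79971e+02,  2.30000e-02, -1.55993e+02]), 'force': array([-0.212, -0.151,  1.364]), 'opening': np.float64(0.641), 'finger_force': np.float64(20.0)}
width 55.790230593034124
{'clock': np.float64(29.725), 'position': array([ 0.46 , -0.275,  0.068]), 'tool_rot': array([ 1.79897e+02, -7.80000e-02, -1.56028e+02]), 'force': array([-0.561, -0.128, -2.118]), 'opening': np.float64(0.638), 'finger_force': np.float64(20.0)}
```

View pics/held3.png

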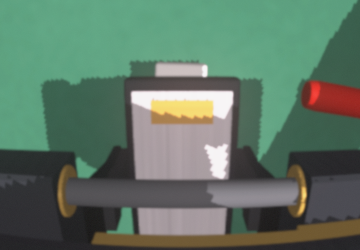

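The module is held (55.8 mm between the fingers, 20 N), and the foam strip shows under it at (180,70). Now I seat it with the camera facing away from the lid.

Run:
```python
from h import *
c=np.array([0.5200,-0.0131]); 
env.goto(tip(*c,0.075),[180,0,-173.1])
hit=env.move_straight(tip(*c,0.0185),rate=0.06,force_limit=8); print(hit); st()
env.gripper_to(0.82); st()
env.move_straight(tip(*c,0.09),rate=0.15)
env.goto(tip(0.49,-0.017,0.20),[180,0,-173.1]); f=snap("w_seat"); st()
m=rect(f,(.521,-.013),np.radians(6.9),.031,(.19,.11),.25)
cv2.rectangle(m,(380-200,220-112),(380+200,220+112),(0,0,255),1)
cv2.imwrite("pics/seat.png",m)
```

```text
False
{'clock': np.float64(31.917), 'position': array([ 0.521, -0.013, -0.012]), 'tool_rot': array([ 1.79991e+02,  8.50000e-02, -1.73090e+02]), 'force': array([ 0.47 ,  0.245, -1.996]), 'opening': np.float64(0.64), 'finger_force': np.float64(20.0)}
{'clock': np.float64(32.533), 'position': array([ 0.52 , -0.013, -0.012]), 'tool_rot': array([ 1.79999e+02,  4.00000e-03, -1.73099e+02]), 'force': array([-0.33 ,  0.183,  0.006]), 'opening': np.float64(0.818), 'finger_force': np.float64(0.0)}
{'clock': np.float64(33.742), 'position': array([ 0.489, -0.017,  0.168]), 'tool_rot': array([ 1.79991e+02, -1.58000e-01, -1.73120e+02]), 'force': array([ 0.246, -0.279,  0.035]), 'opening': np.float64(0.82), 'finger_force': np.float64(0.0)}
```

View pics/seat.png

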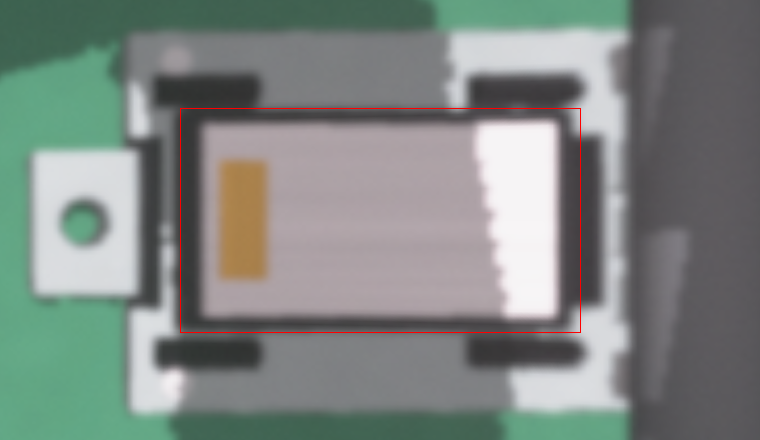

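The module sits square in the pocket, with its edges at cols 181–574 and rows 110–330 between the walls, and the base hole at (84,222). Next I push the lid over from behind with the fingers shut, then look at the pin from the same relative camera pose.

Run:
```python
from h import *
a=np.radians(6.9); e=np.array([np.cos(a),np.sin(a)]); H=np.array([0.5208,-0.013])+.073*e
P=lambda dx,z: tip(*(H+dx*e),z)
o=[180,0,-173.1]
env.move_straight(P(-0.06,0.27),rate=0.35)
env.gripper_to(0.0)
env.move_straight(P(0.085,0.27),rate=0.35)
env.move_straight(P(0.085,0.165),rate=0.25,force_limit=15)
print(env.move_straight(P(-0.02,0.165),rate=0.12,force_limit=20)); st()
print(env.move_straight(P(-0.065,0.150),rate=0.12,force_limit=20)); st()
env.move_straight(P(-0.065,0.25),rate=0.35)
env.gripper_to(0.6)
env.goto([.548,.262,.29],o); f=snap("w_pin2"); s=snap("scene3","scene"); st()
m=rect(f,(.486,.258),a,.040,(.08,.08),.2); m2=rect(f,(.486,.258),a,.068,(.08,.08),.2)
for i in (m,m2): cv2.line(i,(200,0),(200,400),(0,0,255),1); cv2.line(i,(0,200),(400,200),(0,0,255),1)
j=cv2.resize(s["image"][190:290,230:330],(200,200)); j=cv2.copyMakeBorder(j,0,0,0,600,0)
cv2.imwrite("pics/m5.png",np.vstack([np.hstack([m,m2]),j]))
```

```text
False
{'clock': np.float64(37.608), 'position': array([ 0.574, -0.006,  0.134]), 'tool_rot': array([-1.79998e+02,  5.90000e-02, -1.73092e+02]), 'force': array([-0.672,  0.323,  0.686]), 'opening': np.float64(0.002), 'finger_force': np.float64(0.0)}
False
{'clock': np.float64(38.15), 'position': array([ 0.53 , -0.012,  0.119]), 'tool_rot': array([-1.79981e+02,  6.20000e-02, -1.73074e+02]), 'force': array([-0.085, -0.394,  0.066]), 'opening': np.float64(0.008), 'finger_force': np.float64(0.0)}
{'clock': np.float64(40.858), 'position': array([0.548, 0.26 , 0.29 ]), 'tool_rot': array([-1.79973e+02, -3.50000e-02, -1.73204e+02]), 'force': array([0.023, 0.299, 0.386]), 'opening': np.float64(0.6), 'finger_force': np.float64(0.0)}
```

View pics/m5.png

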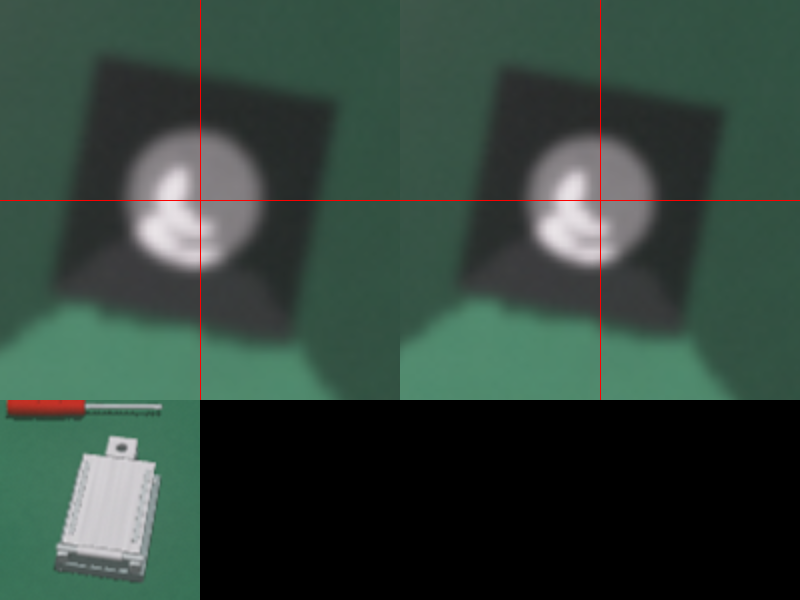

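The lid is down: in the scene crop it lies flat over the jig at (110,505), tongue hole at (122,448). The pin's collar centre is at (194,199) in the left view, giving (0.4849, 0.2581), with a 27 mm disc as expected. Now I grip it, lift it and carry it over.

Run:
```python
from h import *
o=[180,0,-173.1]; p=[.4849,.2581]; h=[.4482,-.0219]
env.goto(tip(*p,0.10),o)
print(env.move_straight(tip(*p,0.044),rate=0.06,force_limit=8)); st()
env.gripper_to(0.0,40); s=st()
if 0.15<s["opening"]<0.22:
    env.move_straight(tip(*p,0.13),rate=0.15)
    env.goto(tip(*h,0.13),o)
    f=snap("w_hov"); t=snap("top3","top"); st()
    i=f["image"][60:360,80:480]; q=w2px(t,[*h,.045],False).astype(int); print(q)
    c=cv2.resize(t["image"][q[1]-50:q[1]+50,q[0]-50:q[0]+50],(300,300),interpolation=cv2.INTER_CUBIC)
    cv2.imwrite("pics/m6.png",np.hstack([i,c]))
```

```text
False
{'clock': np.float64(42.858), 'position': array([0.485, 0.258, 0.013]), 'tool_rot': array([ 1.79972e+02,  4.70000e-02, -1.73092e+02]), 'force': array([ 1.157, -0.111, -1.16 ]), 'opening': np.float64(0.601), 'finger_force': np.float64(0.0)}
{'clock': np.float64(43.583), 'position': array([0.485, 0.258, 0.013]), 'tool_rot': array([-1.79999e+02,  1.00000e-03, -1.73100e+02]), 'force': array([0.002, 0.234, 0.52 ]), 'opening': np.float64(0.171), 'finger_force': np.float64(40.0)}
{'clock': np.float64(45.5), 'position': array([ 0.449, -0.021,  0.099]), 'tool_rot': array([ 1.79998e+02,  1.80000e-02, -1.73009e+02]), 'force': array([-0.046, -0.812, -0.436]), 'opening': np.float64(0.174), 'finger_force': np.float64(40.0)}
[293 205]
```

View pics/m6.png

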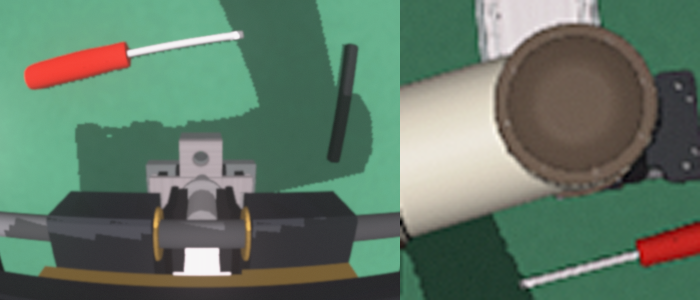

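The pin's collar shows between the fingers at (203,188) and the tongue hole at crop (201,157), full frame (281,217). I check that hole against the target, then push down with a force limit.

Run:
```python
from h import *
f=load("w_hov"); print("hole seen",px2w(f,281,217,.045))
h=[.4482,-.0219]
hit=env.move_straight(tip(*h,0.070),rate=0.10,force_limit=6); print("to foot 28mm",hit); st()
if not hit:
    hit=env.move_straight(tip(*h,0.040),rate=0.03,force_limit=15); print("down",hit); s=st(); print("foot z",s["position"][2]+D-.042)
```

```text
hole seen [ 0.4456834  -0.02220444  0.045     ]
to foot 28mm False
{'clock': np.float64(46.25), 'position': array([ 0.449, -0.022,  0.039]), 'tool_rot': array([-1.79997e+02,  4.10000e-02, -1.73066e+02]), 'force': array([ 0.936, -0.497, -0.287]), 'opening': np.float64(0.173), 'finger_force': np.float64(40.0)}
down True
{'clock': np.float64(47.033), 'position': array([ 0.448, -0.022,  0.015]), 'tool_rot': array([-1.79955e+02, -1.08000e-01, -1.73047e+02]), 'force': array([-3.036,  1.392,  7.806]), 'opening': np.float64(0.172), 'finger_force': np.float64(40.0)}
foot z 0.0038681730105189632
```

The foot is at about 3.9 mm, where 4.0 mm means the collar is on a fully shut lid. I check that it holds and look at it.

Run:
```python
from h import *
env.dwell(0.4); s=st()
if s["force"][2]<10:
    p=s["position"]; print(env.move_straight([.4482,-.0219,p[2]-.006],rate=0.02,force_limit=8)); env.dwell(0.5); s=st()
print("foot z",s["position"][2]+D-.042)
f=snap("w_end"); g=snap("scene4","scene")
i=cv2.resize(g["image"][170:290,230:330],(400,480),interpolation=cv2.INTER_CUBIC); k=f["image"][60:360,80:480]
k=cv2.copyMakeBorder(k,0,180,0,0,0)
cv2.imwrite("pics/m7.png",np.hstack([i,k]))
```

```text
{'clock': np.float64(47.433), 'position': array([ 0.448, -0.022,  0.015]), 'tool_rot': array([-1.79964e+02, -7.90000e-02, -1.73057e+02]), 'force': array([-1.466,  0.475,  7.872]), 'opening': np.float64(0.17), 'finger_force': np.float64(40.0)}
True
{'clock': np.float64(48.142), 'position': array([ 0.448, -0.022,  0.015]), 'tool_rot': array([-1.79923e+02, -1.43000e-01, -1.72998e+02]), 'force': array([-2.214,  1.824,  8.958]), 'opening': np.float64(0.171), 'finger_force': np.float64(40.001)}
foot z 0.003861194413175624
```

View pics/m7.png

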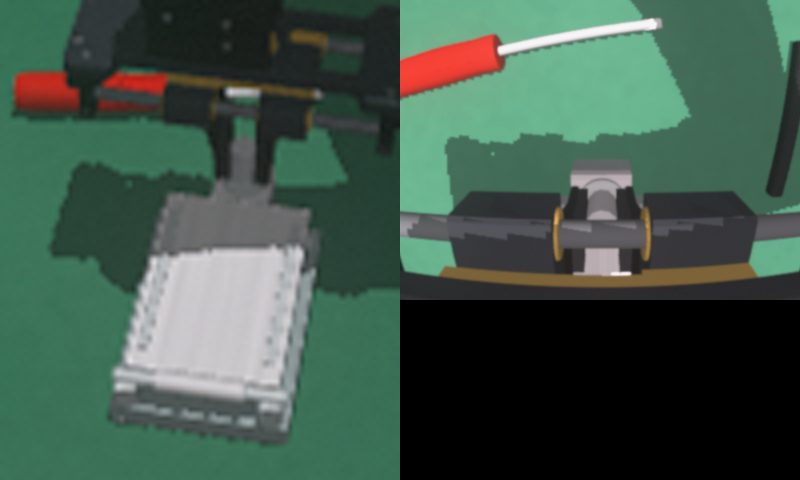

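The collar rests on the tongue at crop (600,195) with the lid level, the foot is at 3.9 mm, and extra force does not move it, so the lid is shut. I'm handing it in.

```bash
python3 -c "
from h import *
st(); print(env.close_job())"
```

```text
{'clock': np.float64(48.242), 'position': array([ 0.448, -0.022,  0.015]), 'tool_rot': array([-1.79923e+02, -1.48000e-01, -1.72998e+02]), 'force': array([-3.075,  1.305,  8.716]), 'opening': np.float64(0.172), 'finger_force': np.float64(40.001)}
the job is handed in; nothing more can be done
None
```

The job is handed in at 48.2 s, with no verdict returned: the module is seated, the lid is folded shut, and the pin is through the tongue with the arm still holding it down at about 9 N.

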